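# Count out three bead rosettes on the counting tray and shut the trough

### The job

Count out the three brown bead rosettes on the counting tray: sweep them with the fingers across the plate and over its edge into the side trough, leaving both black rosettes on the plate, then push the trough's hinged cover over until it is fully shut. Pick nothing up, and do not disturb the jar, its lid, the thread reel or the bead card beside the tray. Finish clear of everything.

Things in the scene. Friction and masses are not known exactly. Their poses are not given: they have to be found in the camera images.
- counting_tray: pale blue-grey plastic counting tray, 208 x 213 mm, fixed; origin at the centre of its footprint on the table, z up, +y towards the trough (the robot's left). Flat plate 38 mm above the origin, x -99 to 99 mm, y -104 to 45 mm; a rim 8 mm higher on all sides but the trough's. The rosettes start in lanes 40 mm apart along x, centres 45 to 100 mm short of the trough
- trough (a point): middle of the trough's floor, 16 mm below the plate; the trough runs along the plate's +y edge, inside 200 mm long (tray's x) and 55 mm wide (y 45 to 100 mm in the tray's frame), its outer wall as high as the plate; a pouring lip sticks out 24 mm at its -x end
- cover_plate (a joint): hinge of the dark blue trough cover, rad: 0 fully shut (flat, top 41 mm above the table), 1.57 upright, 1.75 to 2.1 at the start (open, leaning outwards; stop at 2.2). Axis along the tray's x at y 104.5, z 39.5 mm. Cover 204 mm long, 60 mm from axis to free edge, 3 mm thick, 50 g; a stiff hinge (0.025 N m) holds it at any angle, so it must be pushed right down
- cover_edge (a point): middle of the cover's free edge, 60 mm from the hinge axis
- brown_1: brown wooden-bead rosette with a pale centre bead, about 12 g, a solid rosette that slides flat (does not roll), 30 mm across and 14 mm high (solid part 29 mm across, 12 mm high); origin at the centre of its underside; starts lying on the tray's plate
- brown_2: brown wooden-bead rosette with a pale centre bead, about 12 g, a solid rosette that slides flat (does not roll), 30 mm across and 14 mm high (solid part 29 mm across, 12 mm high); origin at the centre of its underside; starts lying on the tray's plate
- brown_3: brown wooden-bead rosette with a pale centre bead, about 12 g, a solid rosette that slides flat (does not roll), 30 mm across and 14 mm high (solid part 29 mm across, 12 mm high); origin at the centre of its underside; starts lying on the tray's plate
- black_1: black bead rosette with one or two pale beads, about 12 g, a solid rosette that slides flat (does not roll), 30 mm across and 14 mm high (solid part 29 mm across, 12 mm high); origin at the centre of its underside; starts lying on the tray's plate
- black_2: black bead rosette with one or two pale beads, about 12 g, a solid rosette that slides flat (does not roll), 30 mm across and 14 mm high (solid part 29 mm across, 12 mm high); origin at the centre of its underside; starts lying on the tray's plate
- open_jar: open white-glass jar, 69 mm across, 105 mm high, standing behind the tray; origin at the centre of its underside; bystander
- jar_cap: grey round jar lid lying on the table behind the tray, 68 mm across, 10 mm high; origin at the centre of its underside; bystander
- navy_reel: reel of navy thread standing to the right of the tray, 29 mm across, 52 mm high; origin at the centre of its underside; bystander
- bead_swatch: cream card with a sewn bead swatch lying flat on the table in front of the tray, 60 x 100 x 4 mm; origin at the centre of its underside; bystander
Mind the look-alikes: they are no part of the job. What is shaped like the brown_2 but yellow is not meant.

How it is judged:
By the outcome, as a careful person would: the job done as asked, in the order asked, and still so for the second after the job is handed in, with the robot touching nothing.
It also fails if it takes over 59 s, if anything falls off the work surface, if the arm or the gripper's body presses on something with over 40 N, if the wrist force passes 120 N, or if a joint passes its speed limit or range.

### The arm

A 6-joint arm with a two-finger parallel gripper is mounted at the origin on a cart in front of the work surface, level with it; the furniture and walls round the work are solid. World frame = base frame: x ahead of the robot, y to its left, z up, the work surface at z = 0. Lengths are in m, angles in rad, forces in N, time in s.
With the tool pointing down it reaches from about 0.3 to 0.875 m from the base axis. Payload 4.2 kg.
Tool frame: the origin (TCP) lies at the very end of the fingers, on their centre line; the grasp point (between the pads) lies 19 mm behind it; z points along the fingers, y is the line along which they close (so a half turn about z gives the same grasp; the last joint's range is limited). The gripper opens to 85 mm and grips with 20 to 120 N. Pads are 22 mm wide; open, the fingers measure 114 mm over their backs; the gripper's body (76 mm by 85 mm) begins 54 mm behind the grasp point. The pads swing forward as they close: fully open they stand 13 mm farther back than shut.
Start: joints at [1.318, 0.32, 1.565, -0, 1.257, -0.02], TCP at [0.133, 0.56, 0.196] pointing down, gripper open.
Joint ranges: [-3.11, 3.11], [-0.84, 2.01], [0.21, 2.61], [-1.34, 4.49], [0.05, 2.63], [-2.56, 2.56]. Speed limits (rad/s): [2.57, 2.57, 3.14, 3.14, 3.14, 3.14].

### API

Orientations are given as a unit quaternion [x, y, z, w].
In Python, from station import get_state, grab_frame, sign_off gives the robot as it stands.
- The arm moves only by the shell command python3 -m pendant 'ROWS' [FORCE]. ROWS is a JSON object of lists of equal length, an entry for each row: "grip": the closure in counts, from 0 (fully open) to 255 (shut); "linear": the shift along the world's x, y, z in mm, a list of three; "roll": the turn about the world's z in rad. In form: {"grip": [grip, ...], "linear": [[x, y, z], ...], "roll": [roll, ...]}. A call has 1 to 5 rows; each row shifts and turns the commanded pose from where the row before left it; what a row does not reach is not made up. A row lasts 1/8 s, in which the tool goes at most 62.5 mm and 10.7 degrees, less where a joint would pass 70% of its speed; a pose out of reach is approached as far as the arm can. A call with a gripper value outside its range is refused whole. The fingers move at their own pace and stop on an object; FORCE is the grip in N (left out, the last holds). Time passes only in rows, so rows that do not move let the fingers close. It gives the time, the measured TCP pose, the force, the opening and the grip force at its end, in the units of the state.
- get_state(): the state, without advancing time (a new reading comes with each control period).
- grab_frame(name): name is "scene" or "top"; returns a dict with "img" (400x640x3 uint8, red, green, blue), "mtx" (3x3 intrinsics, pixels), "world_to_cam" (4x4, takes a point from world to camera coordinates). Camera axes: x right, y up, looking along -z (the intrinsics and any distortion apply to the point x, -y, -z); pixel columns grow to the right and rows downward; lengths in m; the calibration is good to about 2 mm. A picture is of the moment at which its call begins. There is no depth.
- sign_off(): hands the job in; it is judged then, once.
The state is a dict: "time": time; "qpos": joint angles; "qd": joint speeds; "effort": joint torques, N m; "eef_pos": TCP position; "tool_rot": TCP orientation; "contact_force": force on the tool from outside, world axes, zero at the start; "moment": the same for the moment, N m; "opening": finger opening in m; "finger_force": force on a finger pad.
Only numpy, scipy, OpenCV 4.12 (cv2) and the standard library are available. Lean on these libraries where they do the work, as an engineer would, in place of code of your own. Each camera call takes 0.05 s, during which the arm holds its last target. There are 200 camera calls.

## Working session

There is one attempt and no reset: what is moved stays moved. The work goes in short steps, Python scripts to look and compute and a shell command to move; the robot and the scene stay as the last step left them, time stands still between calls to the robot, and variables do not carry over. Pictures are saved under pics/ and viewed, at most 10 in all, crops included, and the job is handed in when it is done.

```bash
mkdir -p pics; ls; python3 - <<'E'
from station import *
import cv2
s=get_state();print(s)
for n in("scene","top"):
    f=grab_frame(n);cv2.imwrite(f"pics/{n}0.png",f["img"][:,:,::-1]);print(n,f["mtx"],f["world_to_cam"], [k for k in f])
E
```

```text
pics
{'time': 0.0, 'qpos': array([ 1.31799047e+00,  3.20285054e-01,  1.56567078e+00,  5.73467848e-06,
        1.25739593e+00, -2.00010032e-02]), 'qd': array([ 2.28968956e-04,  9.67181826e-04, -7.67059037e-05,  6.54347423e-04,
       -9.12223028e-04, -2.48669113e-04]), 'effort': array([ 1.67155285e-04, -4.15534866e+01, -2.34158188e+01,  3.56966109e-05,
        8.37504835e-03, -1.15998526e-05]), 'eef_pos': array([0.13252091, 0.55897043, 0.19558945]), 'tool_rot': array([ 1.16140575e-01,  9.93232396e-01, -8.71012803e-04, -1.22303971e-04]), 'contact_force': array([-0.16135072,  0.37975436,  0.00454958]), 'moment': array([ 0.04355557, -0.05389981, -0.0046764 ]), 'finger_force': 0.0, 'opening': 0.08532869431239448}
scene [[433.84311939   0.         326.03539663]
 [  0.         433.84311939 199.46859386]
 [  0.           0.           1.        ]] [[-0.42569099 -0.90467403 -0.01876373  0.19414212]
 [ 0.6015466  -0.29842454  0.74100235 -0.39253716]
 [-0.67596514  0.30415077  0.67124023 -0.49404733]
 [ 0.          0.          0.          1.        ]] ['img', 'mtx', 'world_to_cam']
top [[518.42028525   0.         317.45251352]
 [  0.         518.42028525 193.65794817]
 [  0.           0.           1.        ]] [[-0.00527091 -0.99996566  0.00639546 -0.05972325]
 [ 0.99724823 -0.00478343  0.07398032 -0.55853075]
 [-0.07394719  0.0067678   0.99723919 -0.91611801]
 [ 0.          0.          0.          1.        ]] ['img', 'mtx', 'world_to_cam']
```

View pics/scene0.png

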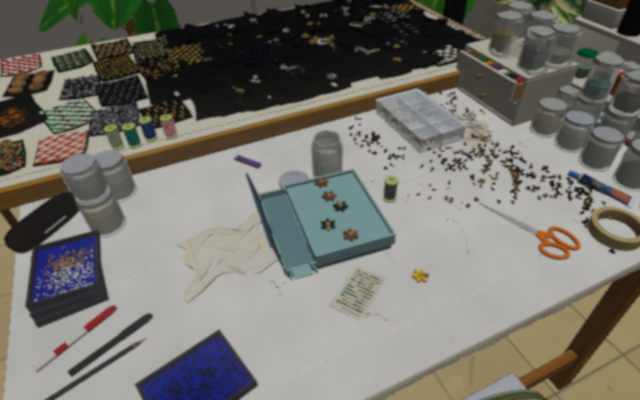

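View pics/top0.png

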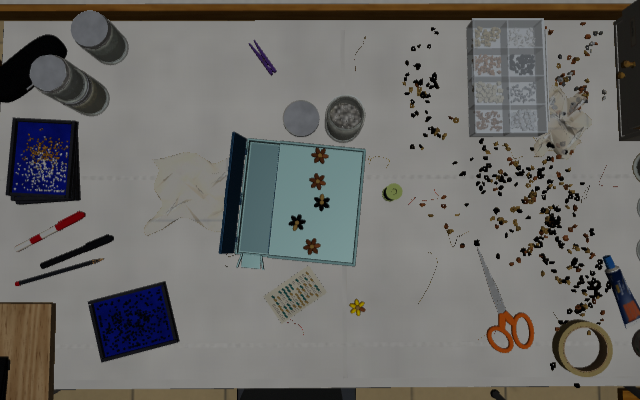

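The scene view shows the tray with its cover leaning open at (265,230). The top view has five rosettes on the plate: brown at (319,156), (317,181) and (312,246), and black at (321,203) and (297,222). The yellow one at (358,307) lies on the table, so it is the look-alike and not part of the job. I'll localise these and confirm them in one enlarged crop.

```bash
cat > h.py <<'E'
import numpy as np, cv2
from station import *
def ray(f,u,v,z):
    K,T=f["mtx"],f["world_to_cam"];R,t=T[:3,:3],T[:3,3]
    d=np.linalg.solve(K,[u,v,1.]);d=R.T@(d*[1,-1,-1]);c=-R.T@t
    return c+d*(z-c[2])/d[2]
def proj(f,p):
    q=f["world_to_cam"][:3,:3]@np.array(p)+f["world_to_cam"][:3,3]
    q=f["mtx"]@(q*[1,-1,-1]);return q[:2]/q[2]
def tray(f):
    """tray origin & yaw from teal plate quad, plane z=.046 (rim)"""
    h=cv2.cvtColor(f["img"],cv2.COLOR_RGB2HSV)
    m=cv2.inRange(h,(80,40,90),(100,255,255));m[:120]=0;m[280:]=0
    m=cv2.morphologyEx(m,cv2.MORPH_CLOSE,np.ones((25,25)))
    return m
def blobs(f,box,vmax=125):
    x0,y0,x1,y1=box
    h=cv2.cvtColor(f["img"],cv2.COLOR_RGB2HSV);m=np.zeros(h.shape[:2],np.uint8)
    teal=cv2.inRange(h,(80,40,0),(110,255,255))
    m[y0:y1,x0:x1]=255-teal[y0:y1,x0:x1]
    m=cv2.morphologyEx(m,cv2.MORPH_CLOSE,np.ones((5,5)))
    n,l,s,c=cv2.connectedComponentsWithStats(m)
    return [(s[i,4],(s[i,0]+s[i,2]/2-.5,s[i,1]+s[i,3]/2-.5),s[i,2:4],f["img"][l==i].mean(0).round()) for i in range(1,n) if s[i,4]>60]
E
python3 - <<'E'
from h import *
f=grab_frame("top")
for a,c,wh,col in blobs(f,(284,147,356,259)): print(a,c,wh,col,ray(f,*c,.045).round(4))
m=tray(f);cs=max(cv2.findContours(m,0,2)[0],key=cv2.contourArea);r=cv2.minAreaRect(cs);b=cv2.boxPoints(r)
print(r);[print(p,ray(f,*p,.046).round(4)) for p in b]
im=cv2.resize(f["img"][120:290,210:380],None,fx=3.5,fy=3.5,interpolation=2)[:,:,::-1].copy()
cv2.imwrite("pics/crop1.png",im)
for n,uv,z in(("jar",(345,117),.105),("cap",(300,118),.01),("reel",(393,191),.052)):print(n,ray(f,*uv,z).round(3))
E
```

```text
194 (np.float64(319.5), np.float64(155.0)) [18 17] [61. 47. 35.] [ 0.6251 -0.0664  0.045 ]
189 (np.float64(317.0), np.float64(181.0)) [17 17] [62. 48. 35.] [ 0.5788 -0.0617  0.045 ]
129 (np.float64(321.0), np.float64(201.5)) [13 16] [31. 27. 17.] [ 0.5426 -0.0685  0.045 ]
125 (np.float64(296.0), np.float64(223.0)) [15 15] [33. 29. 19.] [ 0.505  -0.0245  0.045 ]
193 (np.float64(311.5), np.float64(246.0)) [18 17] [63. 48. 35.] [ 0.4648 -0.0515  0.045 ]
((299.251708984375, 207.35731506347656), (121.16603088378906, 129.60403442382812), 5.44033145904541)
[232.79776 266.1236 ] [0.4307 0.0855 0.046 ]
[245.08542 137.10338] [0.6574 0.0653 0.046 ]
[365.70566 148.59103] [ 0.636  -0.1483  0.046 ]
[353.418   277.61127] [ 0.4097 -0.1241  0.046 ]
jar [ 0.68  -0.108  0.105]
cap [ 0.699 -0.031  0.01 ]
reel [ 0.56  -0.195  0.052]
```

View pics/crop1.png

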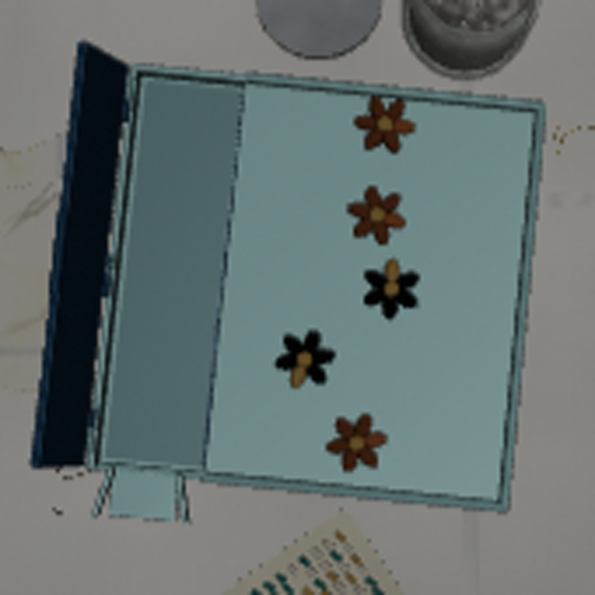

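The crop confirms three brown rosettes at crop pixels (385,124), (377,215) and (357,442), and two black ones at (391,288) and (305,358). The trough edge runs from (244,85) to (206,475). The cover leans outwards on the left.

```bash
python3 - <<'E'
from h import *
f=grab_frame("top")
g=lambda u,v,z:ray(f,210+(u+.5)/3.5-.5,120+(v+.5)/3.5-.5,z)
A=g(543,102,.046);B=g(508,511,.046);C=g(244,85,.038);D=g(206,475,.038);L=g(135,68,.046)
print(A,B,C,D,L)
for P,Q in((A,B),(C,D)): d=P-Q;print(np.linalg.norm(d),np.arctan2(d[1],d[0]))
d=A-B;e=C-D;yaw=(np.arctan2(d[1],d[0])+np.arctan2(e[1],e[0]))/2
ex=np.array([np.cos(yaw),np.sin(yaw)]);ey=np.array([-ex[1],ex[0]])
# origin: right edge y=-106.5ish, plate edge y=45
M=(A+B)[:2]/2; N=(C+D)[:2]/2
o1=M+ey*.1065;o2=N-ey*.045;print("o",o1,o2,yaw)
o=(o1+o2)/2
for n,u,v in(("b1",385,124),("b2",377,215),("k1",391,288),("k2",305,358),("b3",357,442)):
    p=g(u,v,.049)[:2];print(n,p.round(4),"tray",((p-o)@ex).round(4),((p-o)@ey).round(4))
for n,u,v in(("cov far",83,43),("cov near",35,466)):
  for z in(.095,.1): p=g(u,v,z)[:2];print(n,z,((p-o)@ex).round(4),((p-o)@ey).round(4))
E
```

```text
[ 0.63565457 -0.14662262  0.046     ] [ 0.43033067 -0.12672429  0.046     ] [0.64634758 0.00515769 0.038     ] [0.44862036 0.02420037 0.038     ] [0.65389315 0.05975687 0.046     ]
0.20628583790559107 -0.09661018424505659
0.19864208300605832 -0.09601172799158052
o [ 0.54323389 -0.03066701] [ 0.54315668 -0.03011243] -0.09631095611831855
b1 [ 0.6243 -0.0666] tray 0.0842 -0.0282
b2 [ 0.5783 -0.0623] tray 0.038 -0.0284
k1 [ 0.5416 -0.0691] tray 0.0021 -0.0387
k2 [ 0.5068 -0.026 ] tray -0.0366 0.0009
b3 [ 0.465  -0.0518] tray -0.0758 -0.0288
cov far 0.095 0.103 0.1193
cov far 0.1 0.1021 0.1184
cov near 0.095 -0.0995 0.1211
cov near 0.1 -0.0992 0.1202
```

```bash
python3 -m pendant '{"grip":[255,255,255,255,255],"linear":[[22,-43,0],[22,-43,0],[22,-43,0],[22,-43,0],[22,-43,0]],"roll":[0.136,0,0,0,0]}'
python3 -m pendant '{"grip":[255,255,255,255,255],"linear":[[22,-43,0],[22,-43,0],[22,-43,0],[22,-43,0],[22,-43,0]],"roll":[0,0,0,0,0]}'
python3 -m pendant '{"grip":[255,255,255,255,255],"linear":[[22,-43,0],[22,-43,0],[22,-43,0],[22,-43,0],[22,-43,0]],"roll":[0,0,0,0,0]}'
python3 -c "
from h import *;from scipy.spatial.transform import Rotation as R
s=get_state();r=R.from_quat(s['tool_rot']).as_matrix();print(s['eef_pos'],np.arctan2(r[1,1],r[0,1]),np.pi/2-.0963,s['opening'])"
```

```text
time: 0.82
eef_pos: [0.2431, 0.343, 0.1964]
tool_rot: [0.048, 0.999, 0.0, 0.0]
contact_force: [0.4, -0.6, -0.7]
opening: -0.0001
finger_force: 0.0
time: 1.45
eef_pos: [0.3531, 0.128, 0.1965]
tool_rot: [0.048, 0.999, 0.0, 0.0]
contact_force: [0.3, -0.1, 1.1]
opening: -0.0002
finger_force: 0.0
time: 2.08
eef_pos: [0.4631, -0.087, 0.1964]
tool_rot: [0.049, 0.999, 0.0, 0.0]
contact_force: [0.2, 0.2, -1.0]
opening: -0.0001
finger_force: 0.0
[ 0.46310315 -0.08704659  0.19640188] 1.4735364925682486 1.4744963267948965 -5.870223638279532e-05
```

```bash
python3 -m pendant '{"grip":[255,255,255,255],"linear":[[-2,-4,-46],[0,0,-45],[0,0,-45],[0,0,0]],"roll":[0,0,0,0]}'
python3 -c "
from h import *
f=grab_frame('scene');cv2.imwrite('pics/s1.png',cv2.resize(f['img'][150:300,230:430],None,fx=4,fy=4,interpolation=2)[:,:,::-1])"
```

```text
time: 2.58
eef_pos: [0.4578, -0.0889, 0.0579]
tool_rot: [0.048, 0.999, 0.001, -0.004]
contact_force: [0.4, -0.4, 0.5]
opening: -0.0001
finger_force: 0.0
```

View pics/s1.png

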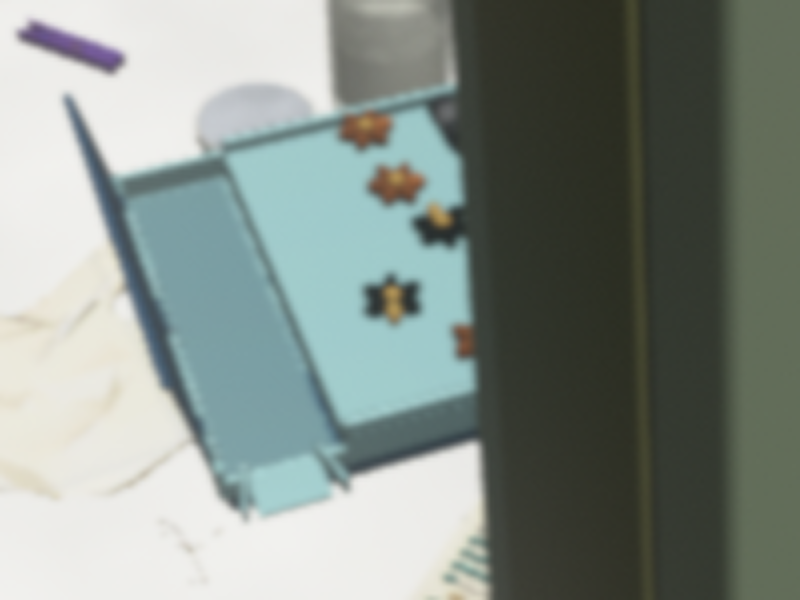

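The arm hides the fingers in the scene view; the five rosettes and the tray look undisturbed (brown ones at about (365,128) and (397,183), the near one at (465,340)). I'll lower slowly and watch the force.

```bash
python3 -m pendant '{"grip":[255,255,255],"linear":[[0,0,-8],[0,0,-8],[0,0,0]],"roll":[0,0,0]}'
```

```text
time: 3.0
eef_pos: [0.4606, -0.0894, 0.0446]
tool_rot: [0.048, 0.999, 0.0, 0.0]
contact_force: [0.6, 0.6, 0.4]
opening: 0.0001
finger_force: 0.0
```

```bash
python3 -m pendant '{"grip":[255,255,255,255,255],"linear":[[1,10,-1],[1,10,0],[1,10,0],[1,10,0],[1,10,0]],"roll":[0,0,0,0,0]}'
python3 -m pendant '{"grip":[255,255,255,255,255],"linear":[[1,10,0],[1,11,0],[1,11,0],[1,11,0],[1,11,0]],"roll":[0,0,0,0,0]}'
python3 -c "
from h import *
f=grab_frame('scene');cv2.imwrite('pics/s2.png',cv2.resize(f['img'][150:300,230:430],None,fx=4,fy=4,interpolation=2)[:,:,::-1])"
```

```text
time: 3.62
eef_pos: [0.4658, -0.0387, 0.0435]
tool_rot: [0.048, 0.999, 0.0, 0.0]
contact_force: [-1.1, -1.7, -0.2]
opening: 0.0001
finger_force: 0.0
time: 4.25
eef_pos: [0.4707, 0.0153, 0.0434]
tool_rot: [0.048, 0.999, 0.0, 0.0]
contact_force: [0.0, 0.1, 0.7]
opening: -0.0001
finger_force: 0.0
```

View pics/s2.png

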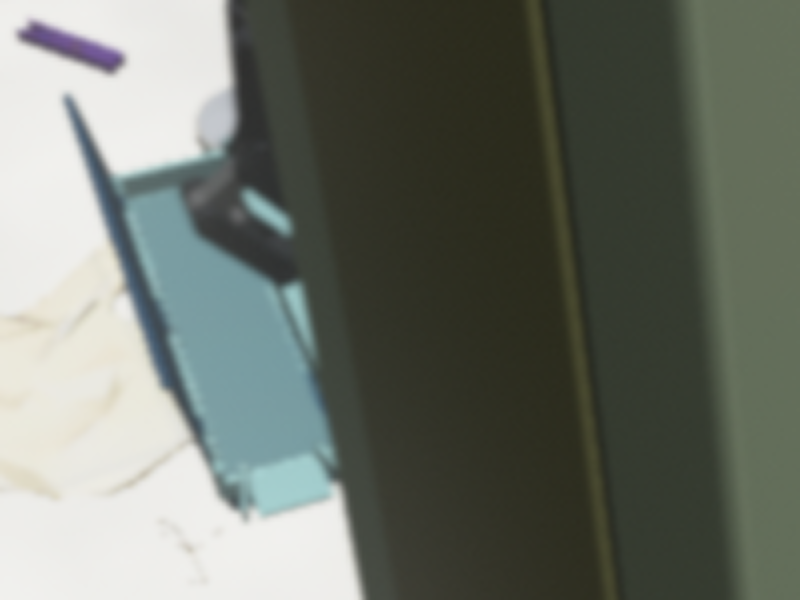

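The picture shows the arm over the plate. The trough floor is visible at (250,350) and the edge near the rosette is hidden. I'll lift, go behind brown_2 and check the trough numerically.

```bash
python3 -m pendant '{"grip":[255,255,255,255,255],"linear":[[0,0,40],[20,-23,20],[28,-32,0],[28,-32,0],[28,-31,0]],"roll":[0,0,0,0,0]}'
python3 -c "
from h import *
a=grab_frame('scene')['img'][150:300,230:430];b=grab_frame('top')['img'][130:270,230:370]
a=cv2.resize(a,(400,300),interpolation=2);b=cv2.resize(b,(300,300),interpolation=2)
cv2.imwrite('pics/s3.png',np.hstack([a,b])[:,:,::-1])"
```

```text
time: 4.92
eef_pos: [0.5755, -0.1045, 0.1035]
tool_rot: [0.048, 0.999, 0.0, 0.0]
contact_force: [0.7, 0.2, 0.8]
opening: 0.0001
finger_force: 0.0
```

View pics/s3.png

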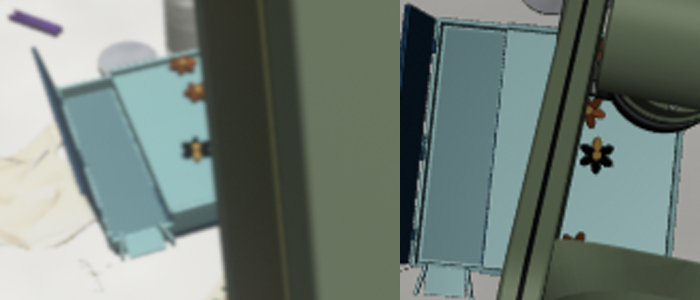

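In the top half of the composite, part of a brown rosette still shows near (573,238), where brown_3 began. I need a clear look, so I'll move the arm aside.

```bash
python3 -m pendant '{"grip":[255,255,255,255,255],"linear":[[-20,-50,20],[-20,-50,0],[-20,-50,0],[-20,-50,0],[-20,-50,0]],"roll":[0,0,0,0,0]}'
python3 - <<'E'
from h import *
f=grab_frame('top');o=np.array([.5432,-.0304]);y=-.0963
E=np.array([[np.cos(y),np.sin(y)],[-np.sin(y),np.cos(y)]])
for a,c,wh,col in blobs(f,(284,147,356,259)): print(a,c,wh,col,(E@(ray(f,*c,.045)[:2]-o)).round(4))
cv2.imwrite('pics/s4.png',cv2.resize(f['img'][120:290,210:410],None,fx=3,fy=3,interpolation=2)[:,:,::-1])
E
```

```text
time: 5.65
eef_pos: [0.4736, -0.3541, 0.1234]
tool_rot: [0.048, 0.999, 0.0, -0.0]
contact_force: [0.0, -0.2, -0.3]
opening: -0.0002
finger_force: 0.0
193 (np.float64(319.5), np.float64(155.0)) [18 17] [63. 48. 35.] [ 0.0849 -0.0279]
189 (np.float64(317.0), np.float64(181.0)) [17 17] [64. 49. 36.] [ 0.0385 -0.0277]
134 (np.float64(321.0), np.float64(202.0)) [15 17] [31. 27. 17.] [ 0.0022 -0.0381]
122 (np.float64(296.0), np.float64(223.0)) [15 15] [34. 29. 18.] [-0.0386  0.0022]
193 (np.float64(311.5), np.float64(246.0)) [18 17] [64. 49. 36.] [-0.076  -0.0285]
```

View pics/s4.png

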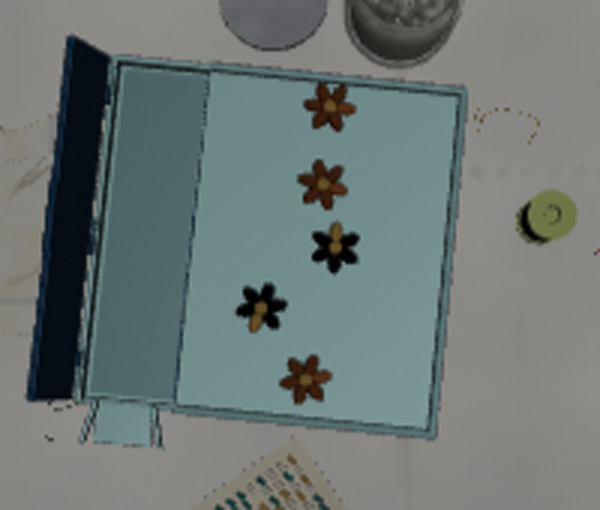

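The top view shows all five rosettes unmoved, with brown_3 still at crop (305,378), so the first sweep did not touch it. I'll check where the gripper really was.

```bash
python3 - <<'E'
from h import *
f=grab_frame('scene')
c=lambda p:((proj(f,p)-[230,150])*4).round()
print("s2 tcp",c([.4707,.0153,.0434]),"1: +70up",c([.4707,.0153,.1134]),"b3",c([.465,-.0518,.045]))
for z in(.0434,.08,.113):
    for dx in(-.04,.04):
        for dy in(-.04,.04): print(z,dx,dy,c([.4707+dx,.0153+dy,z]))
s=get_state();p=s['eef_pos'];print(p,proj(f,p),s['qpos'])
g=grab_frame('top');print(proj(g,p))
im=np.hstack([cv2.resize(f['img'],(400,250)),cv2.resize(g['img'],(400,250))]);cv2.imwrite('pics/s5.png',im[:,:,::-1])
E
```

```text
s2 tcp [338. 380.] 1: +70up [331. 269.] b3 [476. 338.]
0.0434 -0.04 -0.04 [458. 411.]
0.0434 -0.04 0.04 [290. 474.]
0.0434 0.04 -0.04 [380. 295.]
0.0434 0.04 0.04 [222. 350.]
0.08 -0.04 -0.04 [458. 355.]
0.08 -0.04 0.04 [285. 418.]
0.08 0.04 -0.04 [379. 239.]
0.08 0.04 0.04 [215. 294.]
0.113 -0.04 -0.04 [459. 300.]
0.113 -0.04 0.04 [281. 364.]
0.113 0.04 -0.04 [377. 185.]
0.113 0.04 0.04 [209. 240.]
[ 0.47250346 -0.35712768  0.12327219] [488.22428117 153.14597596] [-6.65657590e-01  3.99785813e-01  1.63447540e+00 -1.82898515e-03
  1.10705695e+00 -2.13398355e+00]
[502.02047192 241.40847655]
```

View pics/s5.png

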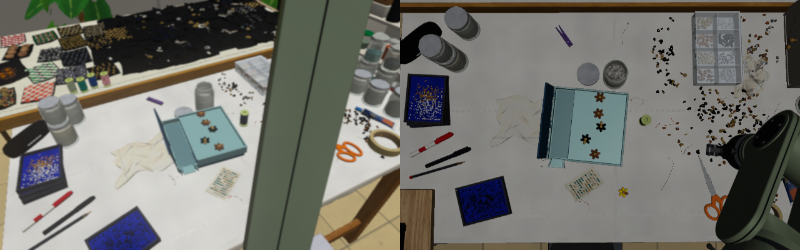

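The projections agree with the reported pose, so the fingertips must have passed above the rosette. I'll go back behind brown_3 and feel for the plate in small steps to find the tips' true height.

```bash
python3 -m pendant '{"grip":[255,255,255,255,255],"linear":[[-3,54,0],[-2,53,0],[-2,53,0],[-2,53,0],[-2,53,-20]],"roll":[0,0,0,0,0]}'
python3 -m pendant '{"grip":[255,255,255,255],"linear":[[0,0,-30],[0,0,-20],[0,0,-9],[0,0,0]],"roll":[0,0,0,0]}'
python3 -m pendant '{"grip":[255,255],"linear":[[0,0,-2],[0,0,0]],"roll":[0,0]}'
python3 -m pendant '{"grip":[255,255],"linear":[[0,0,-2],[0,0,0]],"roll":[0,0]}'
```

```text
time: 6.42
eef_pos: [0.4643, -0.0845, 0.1045]
tool_rot: [0.048, 0.999, 0.0, 0.002]
contact_force: [0.8, -0.0, -0.6]
opening: 0.0
finger_force: 0.0
time: 6.92
eef_pos: [0.4633, -0.0868, 0.0443]
tool_rot: [0.048, 0.999, 0.0, -0.001]
contact_force: [0.4, -0.2, 0.4]
opening: 0.0004
finger_force: 0.0
time: 7.18
eef_pos: [0.464, -0.0876, 0.043]
tool_rot: [0.049, 0.999, -0.0, 0.001]
contact_force: [-0.3, 0.3, 0.1]
opening: 0.0004
finger_force: 0.0
time: 7.42
eef_pos: [0.4636, -0.0876, 0.0405]
tool_rot: [0.049, 0.999, 0.0, 0.0]
contact_force: [0.0, 0.2, -1.1]
opening: 0.0
finger_force: 0.0
```

```bash
for i in 1; do :; done; python3 -m pendant '{"grip":[255,255],"linear":[[0,0,-2],[0,0,0]],"roll":[0,0]}'
python3 -m pendant '{"grip":[255,255],"linear":[[0,0,-2],[0,0,0]],"roll":[0,0]}'
```

```text
time: 7.68
eef_pos: [0.4635, -0.0875, 0.0383]
tool_rot: [0.048, 0.999, 0.0, -0.0]
contact_force: [1.1, -0.9, 0.1]
opening: -0.0001
finger_force: 0.0
time: 7.92
eef_pos: [0.4635, -0.0875, 0.0363]
tool_rot: [0.048, 0.999, 0.0, -0.0]
contact_force: [-0.5, -0.2, -1.0]
opening: 0.0004
finger_force: 0.0
```

```bash
python3 -m pendant '{"grip":[255,255],"linear":[[0,0,-2],[0,0,0]],"roll":[0,0]}' | grep -E "pos|contact"
python3 -m pendant '{"grip":[255,255],"linear":[[0,0,-2],[0,0,0]],"roll":[0,0]}'| grep -E "pos|contact"
python3 -m pendant '{"grip":[255,255],"linear":[[0,0,-2],[0,0,0]],"roll":[0,0]}'| grep -E "pos|contact"
```

```text
eef_pos: [0.4635, -0.0875, 0.0343]
contact_force: [-0.8, 0.4, -0.1]
eef_pos: [0.4635, -0.0875, 0.0323]
contact_force: [-0.4, -0.2, 0.4]
eef_pos: [0.4635, -0.0875, 0.0303]
contact_force: [-0.3, 0.0, 0.1]
```

```bash
python3 -m pendant '{"grip":[255,255],"linear":[[0,0,-2],[0,0,0]],"roll":[0,0]}' | grep -E "pos|contact"
python3 -m pendant '{"grip":[255,255],"linear":[[0,0,-2],[0,0,0]],"roll":[0,0]}'| grep -E "pos|contact"
```

```text
eef_pos: [0.4635, -0.0875, 0.0283]
contact_force: [0.6, -0.4, -0.0]
eef_pos: [0.4635, -0.0875, 0.0263]
contact_force: [0.1, 0.4, 0.3]
```

```bash
python3 -m pendant '{"grip":[255,255],"linear":[[0,0,-2],[0,0,0]],"roll":[0,0]}' | grep -E "pos|contact"
```

```text
eef_pos: [0.4635, -0.0875, 0.0243]
contact_force: [-0.1, -0.6, 0.1]
```

```bash
python3 -m pendant '{"grip":[255,255],"linear":[[0,0,-2],[0,0,0]],"roll":[0,0]}' | grep -E "pos|contact"
python3 -c "
from h import *
f=grab_frame('top');g=grab_frame('scene')
print([ (a,c) for a,c,_,_ in blobs(f,(284,147,356,259))])
s=get_state();print(s['eef_pos'],s['moment'],s['effort'])
np.save('t.npy',f['img']);np.save('s.npy',g['img'])"
```

```text
eef_pos: [0.4635, -0.0875, 0.0223]
contact_force: [0.6, -0.0, -0.2]
[(np.int32(194), (np.float64(319.5), np.float64(155.0))), (np.int32(188), (np.float64(317.0), np.float64(181.0))), (np.int32(127), (np.float64(321.0), np.float64(201.5))), (np.int32(2823), (np.float64(321.5), np.float64(233.0)))]
[ 0.46364925 -0.08747409  0.02240516] [0.02529718 0.00469451 0.00538314] [ 1.42941299e-04 -3.59272599e+01 -1.61256534e+01  8.97334166e-05
  2.59142842e-03  3.41193910e-06]
```

```bash
python3 -c "
import numpy as np,cv2
t=np.load('t.npy')[125:295,225:425];s=np.load('s.npy')[140:310,240:360]
im=np.hstack([cv2.resize(t,(500,425),interpolation=2),cv2.resize(s,(300,425),interpolation=2)])
cv2.imwrite('pics/s6.png',im[:,:,::-1])"
```

```text
(no output)
```

View pics/s6.png

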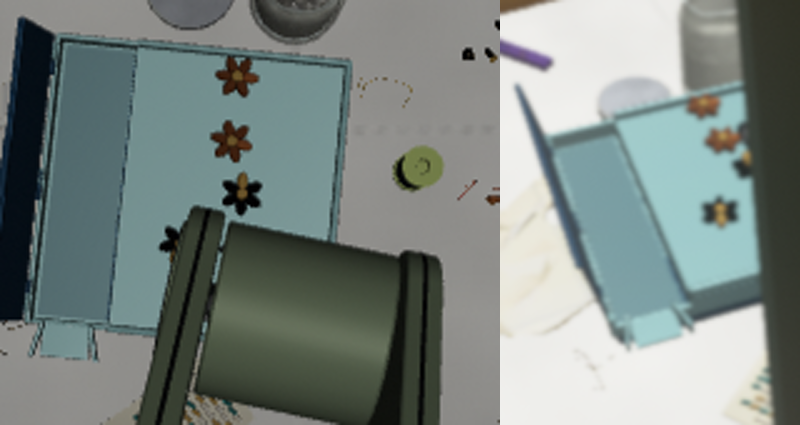

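The wrist is where the pose says it is (top crop (310,310)), all the rosettes are in place, and there is no contact yet. The tips must stand well back of the nominal TCP, so I'll keep feeling downwards.

```bash
python3 -m pendant '{"grip":[255,255],"linear":[[0,0,-2],[0,0,0]],"roll":[0,0]}' | grep -E "pos|contact"
python3 -m pendant '{"grip":[255,255],"linear":[[0,0,-2],[0,0,0]],"roll":[0,0]}' | grep -E "pos|contact"
```

```text
eef_pos: [0.4635, -0.0874, 0.0203]
contact_force: [0.5, -0.7, -0.7]
eef_pos: [0.4635, -0.0875, 0.0183]
contact_force: [-0.2, 0.1, 0.5]
```

```bash
python3 -m pendant '{"grip":[255,255],"linear":[[0,0,-2],[0,0,0]],"roll":[0,0]}' | grep -E "pos|contact"
python3 -m pendant '{"grip":[255,255],"linear":[[0,0,-2],[0,0,0]],"roll":[0,0]}' | grep -E "pos|contact"
```

```text
eef_pos: [0.4635, -0.0875, 0.0163]
contact_force: [-0.8, 0.3, -0.3]
eef_pos: [0.4635, -0.0875, 0.0143]
contact_force: [0.1, 0.1, -0.7]
```

```bash
python3 -m pendant '{"grip":[255,255,255,255,255],"linear":[[0,0,50],[0,-30,40],[0,-60,0],[0,-60,0],[0,-60,0]],"roll":[0,0,0,0,0]}'| grep -E "pos|contact"
python3 -m pendant '{"grip":[255,255,255],"linear":[[0,-60,0],[0,-30,0],[0,0,0]],"roll":[0,0,0]}'| grep -E "pos|contact"
python3 - <<'E'
from h import *
f=grab_frame('top');p=get_state()['eef_pos'];print(p)
h=cv2.cvtColor(f['img'],cv2.COLOR_RGB2GRAY)
for z in(-.0,.01,.02,.03,.05,.073,.1):
    q=proj(f,p+[0,0,z]);print(z,q.round(1),h[int(q[1]),int(q[0])])
cv2.imwrite('pics/s7.png',cv2.resize(f['img'][190:290,460:600],None,fx=5.5,fy=5.5,interpolation=2)[:,:,::-1])
E
```

```text
eef_pos: [0.4636, -0.2993, 0.1047]
contact_force: [0.5, 0.6, 0.0]
eef_pos: [0.4633, -0.3895, 0.1039]
contact_force: [-0.1, -0.0, 0.4]
[ 0.46318205 -0.38771609  0.10390247]
-0.0 [516.6 246.8] 36
0.01 [519. 247.] 36
0.02 [521.4 247.2] 36
0.03 [523.9 247.3] 36
0.05 [529.2 247.7] 36
0.073 [535.5 248.2] 2
0.1 [543.5 248.8] 3
```

View pics/s7.png

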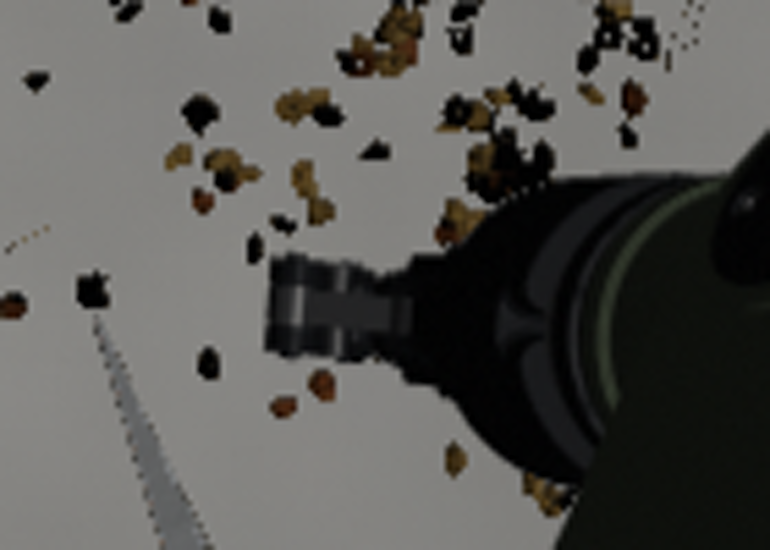

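This view does not show the tips: the shut fingers are hidden behind the near knuckle at crop (268-350, 255-355). I'll turn the tool a quarter turn so they stand clear and measure from pixels without further pictures.

```bash
python3 -m pendant '{"grip":[255,255,255,255,255],"linear":[[0,0,0],[0,0,0],[0,0,0],[0,0,0],[0,0,0]],"roll":[-0.18,-0.18,-0.18,-0.18,-0.18]}'| grep -E "pos|contact"
python3 -m pendant '{"grip":[255,255,255,255,255],"linear":[[0,0,0],[0,0,0],[0,0,0],[0,0,0],[0,0,0]],"roll":[-0.18,-0.18,-0.18,-0.13,0]}'| grep -E "pos|rot|contact"
cat > tip.py <<'E'
from h import *
s=get_state();print(s['time'],s['opening'])
f=grab_frame('top');p=get_state()['eef_pos'];print(p,proj(f,p))
h=cv2.cvtColor(f['img'],cv2.COLOR_RGB2GRAY)
for v in range(222,274,3): print(v,' '.join('%3d'%a for a in h[v,490:560:3]))
E
python3 tip.py
```

```text
eef_pos: [0.4637, -0.3854, 0.1045]
contact_force: [-0.3, 0.5, -0.2]
eef_pos: [0.4638, -0.3858, 0.1045]
tool_rot: [0.739, 0.674, 0.0, -0.0]
contact_force: [-0.5, -0.5, -0.7]
13.075 -0.0003072508632436299
[ 0.46373831 -0.38605783  0.10453044] [515.6791065  246.48367064]
222 130 131 130   3  21  49 132 132  45 131 131 130 130 130 127   4   5  12  13   9   3   4   4   7
225 130 131  30 131 122 133 133 131  67  79 131 130 129 130   2   3  12  60  59   3   3   3   3   3
228 130 131  36 133 133 133 132 133 132  59  61 130 129 113   2  11  14  15   5   3   3   2   3   4
231 132 132 132 133 134 134 133   1 132 122 131 131 130  90   4  11  24  25   4   4   3   4   4  24
234 132 133 133 134 134   1 134 133 132 132 132 130 131 129  24   8  13   3   3   3   3   3  23  26
237 133 134 134 135 136  16 134 134 133 133 132 131 130 129   2   3   4   3   3   2   2   5  25  24
240 133 134 134 135 135 135 135 133 133 133 132   4   3   4   2   3   3   2   3   2   3  23  26   6
243 134 133 134 134 135 136 135 134 134 131  33  18  18   7   2   3   3   3   3   3   3  26  25   2
246 134 134 135 135 135 135 134
[... 268 characters left out ...]

255 134 134  25  35 135 134 134 134 133 133 132   3   2   3   4   5   2   2   3   1   3  26  24   4
258 134 133 119  46 135 134 134 133 133  29  72 132 132 124   3   3   2   2   4   2   3  26  27   2
261 133 133 133 134 134 134 133 133 132  30  56 132 132  45   5  17   5   2   3   3   2  19  25   8
264 134 134 134 134 134 134 130  45 132 132 132 132 130  13  11  19  17   3   3   2   3   2  26  25
267 133 134 135 133 133 133 133 133 133 134 132 132 131   3   4  12  18   8   2   2   3   4  21  26
270 134 133 133 133 133 133 132 133 133 133 133 132 132   4   2  10 120  51   2   3   3   3   3  26
273 119 134 133 133 133 133 133 133 133 133 133 133 131 129   3   7  10  11   6   2   3   3   3   4
```

The tips' near edge shows at u≈519, v≈247, while the nominal TCP projects to u≈515.7. That puts the tips about 3-4 cm above the reported TCP, which agrees with the free descent. I'll go back behind brown_3, restore the roll on the way, and find the plate by touch.

```bash
python3 -m pendant '{"grip":[255,255,255,255,255],"linear":[[0,33,0],[0,33,0],[0,33,0],[0,33,0],[0,33,0]],"roll":[0.18,0.18,0.18,0.18,0.18]}'| grep -E "pos|contact"
python3 -m pendant '{"grip":[255,255,255,255,255],"linear":[[-1,33,0],[-1,33,0],[0,33,0],[0,31,-30],[0,0,-30]],"roll":[0.18,0.18,0.18,0.13,0]}'| grep -E "pos|contact"
python3 -m pendant '{"grip":[255,255,255,255],"linear":[[0,0,-20],[0,0,-10],[0,0,-2],[0,0,0]],"roll":[0,0,0,0]}'
python3 -m pendant '{"grip":[255,255],"linear":[[0,0,-2],[0,0,0]],"roll":[0,0]}'| grep -E "pos|contact"
```

```text
eef_pos: [0.4634, -0.2208, 0.1045]
contact_force: [0.9, -0.2, -0.1]
eef_pos: [0.4615, -0.0903, 0.0443]
contact_force: [0.3, 0.3, -0.3]
time: 14.88
eef_pos: [0.4621, -0.0926, 0.013]
tool_rot: [0.048, 0.999, -0.0, 0.001]
contact_force: [0.0, -0.3, 0.1]
opening: 0.0
finger_force: 0.0
eef_pos: [0.4618, -0.0926, 0.0108]
contact_force: [-0.3, -0.7, -0.6]
```

```bash
python3 -m pendant '{"grip":[255,255],"linear":[[0,0,-2],[0,0,0]],"roll":[0,0]}'| grep -E "pos|contact"
python3 -m pendant '{"grip":[255,255],"linear":[[0,0,-2],[0,0,0]],"roll":[0,0]}'| grep -E "pos|contact"
```

```text
eef_pos: [0.4615, -0.0925, 0.0083]
contact_force: [-0.5, 0.1, -0.8]
eef_pos: [0.4615, -0.0925, 0.0063]
contact_force: [0.5, -0.5, -0.9]
```

```bash
python3 -m pendant '{"grip":[255,255],"linear":[[0,0,-2],[0,0,0]],"roll":[0,0]}'| grep -E "pos|contact"
python3 -m pendant '{"grip":[255,255],"linear":[[0,0,-1],[0,0,0]],"roll":[0,0]}'| grep -E "pos|contact"
python3 -m pendant '{"grip":[255,255],"linear":[[0,0,-1],[0,0,0]],"roll":[0,0]}'| grep -E "pos|contact"
```

```text
eef_pos: [0.4615, -0.0925, 0.0043]
contact_force: [0.4, 1.1, -0.1]
eef_pos: [0.4616, -0.0925, 0.0034]
contact_force: [0.5, 0.0, -0.8]
eef_pos: [0.4617, -0.0925, 0.0031]
contact_force: [-1.8, -0.2, 6.6]
```

```bash
python3 -m pendant '{"grip":[255,255],"linear":[[0,0,-1],[0,0,0]],"roll":[0,0]}'| grep -E "pos|contact"
python3 -m pendant '{"grip":[255,255],"linear":[[0,0,-1],[0,0,0]],"roll":[0,0]}'| grep -E "pos|contact"

```

```text
eef_pos: [0.4618, -0.0925, 0.0031]
contact_force: [-4.0, 0.7, 15.8]
eef_pos: [0.4618, -0.0925, 0.0031]
contact_force: [-6.6, 1.0, 24.3]
```

The plate is felt at a reported z of 0.0031, so the tips stand 35 mm above the reported TCP. I'll lift 7 mm and sweep.

```bash
python3 -m pendant '{"grip":[255,255,255,255,255],"linear":[[0,0,7],[1,10,0],[1,10,0],[1,10,0],[1,10,0]],"roll":[0,0,0,0,0]}'| grep -E "pos|contact"
python3 -m pendant '{"grip":[255,255,255,255,255],"linear":[[1,10,0],[1,10,0],[1,10,0],[1,10,0],[1,10,0]],"roll":[0,0,0,0,0]}'| grep -E "pos|contact"
python3 -m pendant '{"grip":[255,255,255],"linear":[[1,10,0],[1,9,0],[0,0,0]],"roll":[0,0,0]}'| grep -E "pos|contact"
cat > see.py <<'E'
from h import *
f=grab_frame('top');o=np.array([.5432,-.0304]);y=-.0963
E=np.array([[np.cos(y),np.sin(y)],[-np.sin(y),np.cos(y)]])
print("TCP tray",(E@(get_state()['eef_pos'][:2]-o)).round(4))
h=cv2.cvtColor(f['img'],cv2.COLOR_RGB2HSV)
ob=255-cv2.inRange(h,(80,40,0),(110,255,255))
m=np.zeros_like(ob)
P=lambda x,yy,z:proj(f,[*(o+E.T@[x,yy]),z])
cv2.fillConvexPoly(m,np.array([P(.095,-.1,.038),P(.095,.098,.03),P(-.095,.098,.03),P(-.095,-.1,.038)]).astype(int),255)
ob=cv2.morphologyEx(ob&m,cv2.MORPH_CLOSE,np.ones((3,3)))
n,l,s,c=cv2.connectedComponentsWithStats(ob)
for i in range(1,n):
    if s[i,4]>40:
        uv=s[i,:2]+s[i,2:4]/2-.5; k=l==i
        w=(E@(ray(f,*uv,.045)[:2]-o)).round(3)
        if w[1]>.045: w=(E@(ray(f,*uv,.03)[:2]-o)).round(3)
        br=((h[...,0]<18)&(h[...,1]>120)&k).sum()
        print(s[i,4],uv,s[i,2:4],"tray",w,"warm px",br)
E
python3 see.py
```

```text
eef_pos: [0.4656, -0.0516, 0.0072]
contact_force: [-0.4, -0.0, 1.2]
eef_pos: [0.4707, -0.0018, 0.0074]
contact_force: [0.7, 0.2, 0.7]
eef_pos: [0.4728, 0.0171, 0.0075]
contact_force: [-0.6, -0.2, -0.7]
TCP tray [-0.0748  0.0402]
172 [319.5 156. ] [18 15] tray [ 0.083 -0.028] warm px 108
185 [317. 181.] [17 17] tray [ 0.038 -0.028] warm px 112
119 [321.  201.5] [13 16] tray [ 0.003 -0.038] warm px 1
2587 [272.5 232. ] [68 47] tray [-0.058  0.042] warm px 0
```

```bash
python3 -m pendant '{"grip":[255,255,255,255,255],"linear":[[0,0,40],[20,-23,10],[28,-32,0],[27,-32,0],[27,-32,0]],"roll":[0,0,0,0,0]}'| grep -E "pos|contact"
python3 -m pendant '{"grip":[255],"linear":[[0,0,0]],"roll":[0]}'| grep -E "time|pos|contact"
python3 see.py
```

```text
eef_pos: [0.5752, -0.104, 0.0574]
contact_force: [0.6, 0.3, 0.9]
time: 19.3
eef_pos: [0.5764, -0.105, 0.0572]
contact_force: [-0.6, 0.6, 1.0]
TCP tray [ 0.0384 -0.0698]
5095 [319.5 204. ] [ 82 113] tray [-0.002 -0.036] warm px 57
112 [320.5 201.5] [14 16] tray [ 0.003 -0.037] warm px 4
165 [263. 241.] [15 17] tray [-0.075  0.058] warm px 113
```

brown_3 now lies in the trough at tray (-0.075, 0.058). Next is brown_2.

```bash
python3 -m pendant '{"grip":[255,255,255,255,255],"linear":[[0,0,-25],[0,0,-20],[0,0,-4],[1,10,0],[1,10,0]],"roll":[0,0,0,0,0]}'| grep -E "pos|contact"
python3 -m pendant '{"grip":[255,255,255,255,255],"linear":[[1,10,0],[1,10,0],[1,10,0],[1,10,0],[1,10,0]],"roll":[0,0,0,0,0]}'| grep -E "pos|contact"
python3 -m pendant '{"grip":[255,255,255,255,255],"linear":[[1,10,0],[1,10,0],[1,10,0],[1,10,0],[0,0,0]],"roll":[0,0,0,0,0]}'| grep -E "pos|contact"
```

```text
eef_pos: [0.5772, -0.0816, 0.0094]
contact_force: [-0.1, -0.6, -0.5]
eef_pos: [0.5823, -0.0323, 0.0091]
contact_force: [-0.5, -4.1, 5.1]
eef_pos: [0.5852, 0.0086, 0.0079]
contact_force: [-1.1, -0.3, 0.5]
```

```bash
python3 -m pendant '{"grip":[255,255,255,255,255],"linear":[[0,0,40],[6,-22,10],[9,-31,0],[8,-30,0],[8,-30,0]],"roll":[0,0,0,0,0]}'| grep -E "pos|contact"
python3 -m pendant '{"grip":[255],"linear":[[0,0,0]],"roll":[0]}'| grep -E "time|pos|contact"
python3 see.py
```

```text
eef_pos: [0.6162, -0.1076, 0.0574]
contact_force: [-0.4, -0.4, 0.0]
time: 21.98
eef_pos: [0.6165, -0.1084, 0.0573]
contact_force: [-0.1, 1.3, -1.7]
TCP tray [ 0.0799 -0.0692]
6330 [318.5 204. ] [ 84 113] tray [-0.002 -0.034] warm px 53
174 [268. 177.] [17 17] tray [0.039 0.06 ] warm px 113
164 [263. 241.] [15 17] tray [-0.075  0.058] warm px 113
```

brown_2 is in at tray (0.039, 0.060). Next is brown_1, descending with a force check because the jar is close.

```bash
python3 -m pendant '{"grip":[255,255,255,255,255],"linear":[[2,2,-20],[0,0,-15],[0,0,-8],[0,0,-6],[0,0,0]],"roll":[0,0,0,0,0]}'| grep -E "pos|contact"
```

```text
eef_pos: [0.6185, -0.1033, 0.0092]
contact_force: [0.0, -0.0, 0.1]
```

```bash
python3 -m pendant '{"grip":[255,255,255,255,255],"linear":[[1,10,0],[1,10,0],[1,10,0],[1,10,0],[1,10,0]],"roll":[0,0,0,0,0]}'| grep -E "pos|contact"
python3 -m pendant '{"grip":[255,255,255,255,255],"linear":[[1,10,0],[1,10,0],[1,10,0],[1,10,0],[1,10,0]],"roll":[0,0,0,0,0]}'| grep -E "pos|contact"
python3 -m pendant '{"grip":[255,255],"linear":[[1,6,0],[0,0,0]],"roll":[0,0]}'| grep -E "time|pos|contact"
```

```text
eef_pos: [0.6237, -0.0526, 0.0095]
contact_force: [-0.2, 0.0, -0.2]
eef_pos: [0.6287, -0.0029, 0.0094]
contact_force: [1.2, 0.2, 0.6]
time: 24.15
eef_pos: [0.6297, 0.0029, 0.0094]
contact_force: [-0.3, 0.5, -0.4]
```

```bash
python3 -m pendant '{"grip":[255,255,255,255,255],"linear":[[0,0,50],[-10,0,42],[-20,45,0],[-20,45,0],[-21,42,0]],"roll":[0,0,0,0,0]}'| grep -E "pos|contact"
python3 -m pendant '{"grip":[255],"linear":[[0,0,0]],"roll":[0]}'| grep -E "time|pos|contact"
python3 see.py
```

```text
eef_pos: [0.5581, 0.1354, 0.1017]
contact_force: [0.5, -0.1, 0.2]
time: 24.9
eef_pos: [0.5572, 0.1365, 0.1015]
contact_force: [0.5, -0.3, 0.4]
TCP tray [-0.0009  0.1662]
146 [270.5 152. ] [14 15] tray [0.084 0.06 ] warm px 113
174 [268. 177.] [17 17] tray [0.039 0.06 ] warm px 114
113 [321.  201.5] [13 16] tray [ 0.003 -0.038] warm px 5
127 [296.5 223. ] [16 15] tray [-0.038  0.001] warm px 3
164 [263. 241.] [15 17] tray [-0.075  0.058] warm px 113
```

All three brown rosettes lie in the trough (tray y≈0.06), and both black ones are unmoved at (0.003,-0.038) and (-0.038,0.001). Next I'll close the cover, following its arc from outside.

```bash
python3 -m pendant '{"grip":[255,255,255,255],"linear":[[0,0,-30],[0,0,-20],[0,0,-11],[0,0,0]],"roll":[0,0,0,0]}'| grep -E "time|pos|contact"
python3 -m pendant '{"grip":[255,255,255,255,255],"linear":[[-1,-10,0],[-1,-10,0],[-1,-9,0],[-1,-9,0],[-1,-9,0]],"roll":[0,0,0,0,0]}'| grep -E "time|pos|contact"
```

```text
time: 25.45
eef_pos: [0.5587, 0.1336, 0.0398]
contact_force: [-0.9, 0.2, -0.5]
time: 26.08
eef_pos: [0.5537, 0.0869, 0.0406]
contact_force: [0.1, 0.1, 0.1]
```

```bash
python3 -m pendant '{"grip":[255,255,255,255,255],"linear":[[-1,-9,0],[-1,-9,0],[-1,-8,-3],[-1,-8,-5],[-1,-6,-6]],"roll":[0,0,0,0,0]}'| grep -E "time|pos|contact"
python3 -m pendant '{"grip":[255,255,255,255,255],"linear":[[0,-5,-6],[0,-3,-6],[0,-2,-4],[0,0,0],[0,0,0]],"roll":[0,0,0,0,0]}'| grep -E "time|pos|contact"
```

```text
time: 26.7
eef_pos: [0.5486, 0.047, 0.026]
contact_force: [0.6, 0.9, 0.8]
time: 27.32
eef_pos: [0.5487, 0.0394, 0.0136]
contact_force: [-7.4, 6.6, 24.4]
```

It stops about 7 mm above where the shut cover should be. I'll lift off, move aside and measure the cover's free edge.

```bash
python3 -m pendant '{"grip":[255,255,255,255,255],"linear":[[0,0,40],[0,20,40],[0,60,0],[0,60,0],[0,50,0]],"roll":[0,0,0,0,0]}'| grep -E "time|pos|contact"
cat > cov.py <<'E'
from h import *
f=grab_frame('top');g=grab_frame('scene');o=np.array([.5432,-.0304]);y=-.0963
E=np.array([[np.cos(y),np.sin(y)],[-np.sin(y),np.cos(y)]])
P=lambda x,yy,z,F=f:proj(F,[*(o+E.T@[x,yy]),z])
h=cv2.cvtColor(f['img'],cv2.COLOR_RGB2HSV)
for x in(-.095,-.07,-.04,0,.04,.07,.095):
    ys=np.arange(.02,.13,.003);px=[P(x,a,.041).round().astype(int) for a in ys]
    print(x,' '.join(f"{h[v,u,0]},{h[v,u,2]}" for u,v in px))
print("ys",ys.round(3))
for a in(0,.1,.2,.3,.4):print(a,[P(x,.1045-.06*np.cos(a),.0395+.06*np.sin(a)).round(1) for x in(-.1,.1)],[P(x,.1045-.06*np.cos(a),.0395+.06*np.sin(a),g).round(1) for x in(-.1,.1)])
np.save('t.npy',f['img']);np.save('s.npy',g['img'])
E
python3 cov.py
```

```text
time: 27.95
eef_pos: [0.5485, 0.2295, 0.0903]
contact_force: [0.4, -0.4, -0.3]
-0.095 89,143 90,143 90,142 90,142 90,142 89,142 91,143 89,142 90,144 92,83 104,45 105,50 104,49 104,49 105,49 105,50 104,50 104,50 105,50 105,49 105,49 103,48 103,49 104,49 104,49 105,49 104,48 105,48 91,104 60,138 30,138 23,138 23,138 23,137 23,137 23,135 23,137
-0.07 90,141 89,142 89,142 91,142 90,141 89,141 89,141 90,140 89,141 102,42 104,70 104,31 104,50 104,50 104,50 104,49 104,50 105,50 104,49 105,49 104,49 104,49 104,49 104,49 105,48 105,49 104,48 104,49 97,45 30,136 23,137 30,137 24,138 23,137 23,137 23,137 24,137
-0.04 89,141 90,140 90,139 89,140 89,140 90,139 91,140 90,140 89,142 98,85 104,66 104,49 105,49 104,49 104,51 104,50 105,50 104,50 105,49 105,50 105,49 105,50 104,49 105,49 105,49 105,48 105,48 104,48 81,98 24,129 30,129 30,129 36,130 24,130 30,127 45,123 24,129
0 90,139 90,139 90,139 89,139 89,139 90,138 90,139 90,138 89,138 104,45 105,67 105,49 104,50 104,49 105,50 104,49 104,49 104,49 104,49 104,49 104,49 104,49 105,49 105,49 104,48 104,48 105,48 105,55 100,57 100,65 20,133 25,133 23,
[... 837 characters left out ...]
.026 0.029 0.032 0.035 0.038 0.041 0.044 0.047 0.05  0.053
 0.056 0.059 0.062 0.065 0.068 0.071 0.074 0.077 0.08  0.083 0.086 0.089
 0.092 0.095 0.098 0.101 0.104 0.107 0.11  0.113 0.116 0.119 0.122 0.125
 0.128]
0 [array([268.8, 255.8]), array([279.8, 143.4])] [array([315.5, 256.8]), array([284.8, 187.6])]
0.1 [array([268.3, 255.9]), array([279.4, 142.8])] [array([315.2, 254.6]), array([284.4, 185.5])]
0.2 [array([267.5, 256. ]), array([278.7, 142.2])] [array([314.6, 252.5]), array([283.8, 183.4])]
0.3 [array([266.4, 256.1]), array([277.6, 141.5])] [array([313.7, 250.5]), array([282.8, 181.4])]
0.4 [array([264.9, 256.2]), array([276.2, 140.9])] [array([312.4, 248.7]), array([281.6, 179.5])]
```

```bash
cat > cov2.py <<'E'
from h import *
g=grab_frame('scene');o=np.array([.5432,-.0304]);y=-.0963
E=np.array([[np.cos(y),np.sin(y)],[-np.sin(y),np.cos(y)]])
P=lambda x,yy,z:proj(g,[*(o+E.T@[x,yy]),z])
G=cv2.cvtColor(g['img'],cv2.COLOR_RGB2GRAY).astype(np.float32)
print("angle of free edge:",np.arange(-.2,.6,.05).round(2))
for x in np.arange(-.09,.1,.03):
    pts=np.array([P(x,.1045-.06*np.cos(a),.0395+.06*np.sin(a)) for a in np.arange(-.2,.6,.05)],np.float32)
    v=cv2.remap(G,pts[:,0],pts[:,1],1).ravel();print(x.round(2),v.astype(int))
# outer near-end edges: tray plate side corners for reference: near rim corner
for n,pt in(("hinge near",(-.1,.1045,.041)),("rim near plate",(-.1,.03,.046))):print(n,P(*pt))
# vertical columns through edge near end
for x in(-.09,-.05):
    u,v=P(x,.0445,.041);print(x,u,v,G[int(v)-9:int(v)+10,int(round(u))].astype(int))
E
python3 cov2.py
```

```text
angle of free edge: [-0.2  -0.15 -0.1  -0.05 -0.    0.05  0.1   0.15  0.2   0.25  0.3   0.35
  0.4   0.45  0.5   0.55]
-0.09 [62 62 62 62 62 62 62 62 62 62 62 62 62 62 62 62]
-0.06 [62 62 62 62 62 62 62 61 62 62 62 62 62 62 62 62]
-0.03 [62 62 62 62 62 62 62 62 62 62 62 62 62 62 62 62]
0.0 [62 62 62 62 62 62 62 62 62 62 62 62 62 62 62 62]
0.03 [62 62 62 62 62 62 62 62 61 62 62 62 62 62 62 62]
0.06 [62 62 62 62 62 62 62 62 62 62 62 62 62 62 62 62]
0.09 [62 62 62 62 62 62 62 61 61 62 61 61 61 62 62 62]
hinge near [282.4919444  265.63568682]
rim near plate [323.17634352 252.13817608]
-0.09 313.65652623847416 252.17068491650426 [66 65 63 63 62 63 62 62 62 63 62 62 63 62 62 62 62 62 62]
-0.05 306.7631096845722 236.65694411718184 [66 64 63 63 63 63 62 62 62 62 62 62 62 62 62 62 63 62 62]
```

```bash
python3 -m pendant '{"grip":[255,255,255,255,255],"linear":[[-10,-50,30],[-10,-60,0],[-10,-60,0],[-10,-60,0],[-10,-60,0]],"roll":[0,0,0,0,0]}'| grep -E "time|pos|contact"
python3 -m pendant '{"grip":[255,255,255,255,255],"linear":[[-10,-60,0],[-10,-60,0],[-10,-60,0],[-10,-60,0],[-10,-60,0]],"roll":[0,0,0,0,0]}'| grep -E "time|pos|contact"
python3 cov2.py; python3 see.py
```

```text
time: 28.72
eef_pos: [0.4973, -0.0656, 0.1204]
contact_force: [0.6, 0.7, -0.3]
time: 29.35
eef_pos: [0.4466, -0.3653, 0.1202]
contact_force: [-0.2, 0.6, 0.6]
angle of free edge: [-0.2  -0.15 -0.1  -0.05 -0.    0.05  0.1   0.15  0.2   0.25  0.3   0.35
  0.4   0.45  0.5   0.55]
-0.09 [ 86  85  95 101 100 104 113 119 121 116 112 108 104  96  84  77]
-0.06 [ 74  75  77  83  91 100 105 111 114 116 115 111 104  93  81  76]
-0.03 [ 73  74  76  80  88  96 104 111 113 108 105  98  86  75  71  71]
0.0 [73 73 72 71 71 74 77 78 79 78 75 76 75 73 73 73]
0.03 [ 73  72  72  73  74  76  84  98 105 108 106  98  92  88  81  75]
0.06 [ 74  75  75  80  85  89  96 103 106 108 104  97  90  84  79  75]
0.09 [ 75  75  76  77  81  86  87  82  81  89  96 103 119 147 164 169]
hinge near [282.4919444  265.63568682]
rim near plate [323.17634352 252.13817608]
-0.09 313.65652623847416 252.17068491650426 [162 161 161 159 156 153 148 137 124 111 107 109 102  87  80  79  84 101
 127]
-0.05 306.7631096845722 236.65694411718184 [161 160 160 157 154 152 146 136 123 109  96  85  79  76  73  73  74  75
  75]
TCP tray [-0.064  -0.3463]
109 [321.5 201.5] [14 16] tray [ 0.003 -0.039] warm px 3
127 [296. 223.] [15 15] tray [-0.039  0.002] warm px 4
```

```bash
python3 - <<'E'
from h import *
import cv2
g=grab_frame('scene');a=cv2.cvtColor(cv2.imread('pics/scene0.png'),cv2.COLOR_BGR2GRAY).astype(np.float32);b=cv2.cvtColor(g['img'],cv2.COLOR_RGB2GRAY).astype(np.float32)
o=np.array([.5432,-.0304]);y=-.0963
E=np.array([[np.cos(y),np.sin(y)],[-np.sin(y),np.cos(y)]])
def edge(G,x,y0,z):
    # step along tray y through plane z; steepest brightness change
    s=np.arange(-.015,.0151,.0005)
    p=np.array([proj(g,[*(o+E.T@[x,y0+d]),z]) for d in s],np.float32)
    v=cv2.GaussianBlur(cv2.remap(G,p[:,0].copy(),p[:,1].copy(),1),(1,7),0).ravel()
    i=np.argmax(-np.gradient(v)) ;return round(s[i]*1000,1)
for x in np.arange(-.08,.09,.02):
    print(x.round(2),"start plate edge dy mm",edge(a,x,.045,.038),"now cover edge dy mm",edge(b,x,.0445,.041),
      "if a=.15 expect",None)
p=lambda q:proj(g,[*(o+E.T@np.array(q[:2])),q[2]])
d=p((0,.0505,.041))-p((0,.0445,.041));print("px per 6mm y",d, "px for a=.15",p((0,.1045-.06*np.cos(.15),.041+.06*np.sin(.15)))-p((0,.0445,.041)))
E
```

```text
-0.08 start plate edge dy mm 0.0 now cover edge dy mm -1.0 if a=.15 expect None
-0.06 start plate edge dy mm -0.5 now cover edge dy mm -1.5 if a=.15 expect None
-0.04 start plate edge dy mm -1.0 now cover edge dy mm -1.0 if a=.15 expect None
-0.02 start plate edge dy mm -1.5 now cover edge dy mm -1.5 if a=.15 expect None
0.0 start plate edge dy mm -1.5 now cover edge dy mm -4.0 if a=.15 expect None
0.02 start plate edge dy mm -1.5 now cover edge dy mm -4.0 if a=.15 expect None
0.04 start plate edge dy mm -1.5 now cover edge dy mm -2.0 if a=.15 expect None
0.06 start plate edge dy mm -1.5 now cover edge dy mm -2.5 if a=.15 expect None
0.08 start plate edge dy mm -2.5 now cover edge dy mm -2.5 if a=.15 expect None
px per 6mm y [-2.99585014  0.78240951] px for a=.15 [-0.62507719 -3.26011298]
```

```bash
python3 - <<'E'
from h import *
g=grab_frame('scene');b=cv2.cvtColor(g['img'],cv2.COLOR_RGB2GRAY).astype(np.float32)
o=np.array([.5432,-.0304]);y=-.0963
E=np.array([[np.cos(y),np.sin(y)],[-np.sin(y),np.cos(y)]])
p=lambda *q:proj(g,[*(o+E.T@np.array(q[:2])),q[2]])
for sgn in(-1,1):
  for r in(.005,.02,.035,.05,.058):
    s=np.arange(-.02,.0201,.0005)
    q=np.array([p(sgn*(.102+d),.1045-r,.041) for d in s],np.float32)
    v=cv2.GaussianBlur(cv2.remap(b,q[:,0].copy(),q[:,1].copy(),1),(1,5),0).ravel()
    gr=np.gradient(v);i=np.argmax(gr)
    n=(p(sgn*.112,.1045-r,.041)-p(sgn*.102,.1045-r,.041));n/=np.linalg.norm(n)
    a15=(p(sgn*.102,.1045-r*np.cos(.15),.041+r*np.sin(.15))-p(sgn*.102,.1045-r,.041))
    print(sgn,r,"shift mm outward",s[i]*1000,"grad",gr[i].round(1),"a=.15 predicts px",a15.round(1),"px/10mm",np.linalg.norm(p(sgn*.112,.1045-r,.041)-p(sgn*.102,.1045-r,.041)).round(2), v[::8].astype(int))
E
```

```text
-1 0.005 shift mm outward -0.4999999999999831 grad 3.3 a=.15 predicts px [-0.1 -0.3] px/10mm 4.59 [ 83  89  88  85  86 108 125 140 107  88  88]
-1 0.02 shift mm outward -1.9999999999999845 grad 4.4 a=.15 predicts px [-0.2 -1.1] px/10mm 4.57 [ 76  76  76  77  85 115 129 154 163 163 164]
-1 0.035 shift mm outward -3.9999999999999862 grad 4.3 a=.15 predicts px [-0.4 -1.9] px/10mm 4.56 [ 75  76  76  78 103 123 128 150 162 163 164]
-1 0.05 shift mm outward -7.499999999999989 grad 4.0 a=.15 predicts px [-0.5 -2.7] px/10mm 4.55 [ 75  76  75  89 116 123 127 145 128 119 122]
-1 0.058 shift mm outward -8.999999999999991 grad 2.3 a=.15 predicts px [-0.5 -3.1] px/10mm 4.54 [78 77 79 90 91 79 78 95 90 81 68]
1 0.005 shift mm outward 0.5000000000000178 grad 6.4 a=.15 predicts px [-0.1 -0.3] px/10mm 3.18 [ 80  92 101 109 121 162 202 214 216 216 215]
1 0.02 shift mm outward 5.500000000000022 grad 8.0 a=.15 predicts px [-0.3 -1.1] px/10mm 3.17 [ 76  77  77  77  78  91 144 196 213 215 215]
1 0.035 shift mm outward 6.000000000000023 grad 7.7 a=.15 predicts px [-0.4 -1.9] px/10mm 3.17 [ 76  76  76  76  76  78  96 152 199 213 215]
1 0.05 shift mm outward 11.000000000000027 grad 7.3 a=.15 predicts px [-0.6 -2.7] px/10mm 3.16 [ 75  75  75  75  75  76  77  93 145 187 201]
1 0.058 shift mm outward 14.50000000000003 grad 5.1 a=.15 predicts px [-0.7 -3.1] px/10mm 3.16 [ 75  75  75  75  74  75  75  80 103 142 163]
```

The ends show the cover held at about 0.17 rad, so something under it is propping it up. I'll look for anything showing along the free edge.

```bash
python3 - <<'E'
from h import *
o=np.array([.5432,-.0304]);y=-.0963
E=np.array([[np.cos(y),np.sin(y)],[-np.sin(y),np.cos(y)]])
for n in('scene','top'):
    f=grab_frame(n);H=cv2.cvtColor(f['img'],cv2.COLOR_RGB2HSV);np.save(n+'_now.npy',f['img'])
    print(n)
    for x in np.arange(-.095,.1,.01):
        r=[]
        for yy in np.arange(.024,.062,.004):
            u,v=proj(f,[*(o+E.T@[x,yy]),.041]);a=H[int(round(v)),int(round(u))];r.append("%3d/%3d/%3d"%tuple(a))
        print("%.3f"%x,*r)
E
```

```text
scene
-0.095  90/ 52/171  89/ 52/168  90/ 53/169  90/ 50/168  90/ 52/166  91/ 53/144  94/ 58/ 92 100/ 80/102  99/ 59/ 99 100/ 43/ 88
-0.085  90/ 53/172  89/ 53/173  90/ 53/172  89/ 53/173  90/ 53/169  97/ 75/125 104/114/ 98 103/114/101 104/114/101 103/114/101
-0.075  90/ 53/172  89/ 55/173  89/ 55/173  89/ 55/173  91/ 56/158 100/ 87/114 103/116/ 99 103/116/101 104/116/101 103/114/101
-0.065  91/ 55/172  90/ 53/172  89/ 55/173  90/ 53/172  90/ 54/169  96/ 68/138 103/116/ 99 104/116/101 103/119/101 104/116/101
-0.055  91/ 55/172  91/ 55/172  90/ 53/172  90/ 53/172  92/ 55/166  97/ 75/126 103/117/ 98 104/117/100 104/116/101 104/116/101
-0.045  91/ 55/172  90/ 55/172  91/ 55/172  90/ 55/172  91/ 57/165 101/ 89/114 103/117/ 98 104/119/101 104/117/100 104/114/101
-0.035  90/ 54/171  90/ 53/172  91/ 55/172  91/ 55/172  91/ 55/168  97/ 77/126 104/116/ 99 103/117/100 104/117/100 104/115/100
-0.025  90/ 54/171  89/ 55/172  90/ 54/171  90/ 54/171  91/ 57/165  98/ 78/124 104/116/ 97 104/117/100 103/120/100 104/117/100
-0.015  90/ 54/171  89/ 55/172  90/ 54/171  90/ 54/171  92/ 58/158 101/ 98/107
[... 3269 characters left out ...]
89/ 53/135  90/ 52/132  96/ 82/ 50 104/196/ 39 105/182/ 49 104/184/ 47
0.055  90/ 51/134  89/ 51/134  88/ 53/135  89/ 51/134  90/ 50/133  91/ 44/139 104/170/ 45 104/182/ 49 104/191/ 48 105/181/ 48
0.065  89/ 51/134  90/ 49/134  90/ 52/133  90/ 53/134  90/ 52/133  90/ 53/121 101/116/ 44 104/191/ 40 105/182/ 49 105/186/ 48
0.075  91/ 53/134  90/ 51/134  89/ 52/133  90/ 52/133  90/ 52/133  90/ 52/137 104/164/ 59 104/186/ 48 105/182/ 49 105/182/ 49
0.085  90/ 50/133  90/ 52/133  90/ 52/133  90/ 52/133  90/ 52/133  91/ 55/116 104/168/ 38 103/185/ 40 105/182/ 49 104/186/ 48
0.095  89/ 54/133  89/ 54/133  90/ 52/132  90/ 52/132  90/ 52/132  90/ 54/132  96/ 80/ 51 105/186/ 48 105/186/ 48 104/191/ 48
```

The top view shows brown at tray (-0.075, 0.048), right at the plate's lip, so at least one rosette is leaning on the lip and propping up the cover. The sweep stopped too short. I'll lift the cover open again by rubbing its free edge upwards with the finger face, push the rosettes farther in, and close it again.

```bash
python3 -m pendant '{"grip":[255,255,255,255,255],"linear":[[17,50,0],[17,50,0],[17,50,0],[17,50,0],[17,50,0]],"roll":[0,0,0,0,0]}'| grep -E "time|pos|contact"
python3 -m pendant '{"grip":[255,255,255,255,255],"linear":[[17,50,-40],[15,43,-32],[0,0,-30],[0,0,-10],[0,0,0]],"roll":[0,0,0,0,0]}'| grep -E "time|pos|contact"
```

```text
time: 30.28
eef_pos: [0.5335, -0.1092, 0.1207]
contact_force: [0.9, -0.2, 0.4]
time: 30.9
eef_pos: [0.5642, -0.0219, 0.0107]
contact_force: [1.4, 0.6, -0.2]
```

```bash
python3 -m pendant '{"grip":[255,255,255],"linear":[[1,8,-3],[1,8,0],[0,0,0]],"roll":[0,0,0]}'| grep -E "time|pos|contact"
python3 -m pendant '{"grip":[255,255],"linear":[[0,4,0],[0,3,0]],"roll":[0,0]}'| grep -E "time|pos|contact"
```

```text
time: 31.28
eef_pos: [0.5671, -0.0058, 0.0083]
contact_force: [1.0, 0.0, -0.1]
time: 31.52
eef_pos: [0.5667, 0.0008, 0.0078]
contact_force: [0.2, 0.8, 0.1]
```

```bash
python3 -m pendant '{"grip":[255,255],"linear":[[0,3,0],[0,0,0]],"roll":[0,0]}'| grep -E "pos|contact"
python3 -m pendant '{"grip":[255,255],"linear":[[0,2,0],[0,0,0]],"roll":[0,0]}'| grep -E "pos|contact"
```

```text
eef_pos: [0.5668, 0.0019, 0.0079]
contact_force: [0.3, -6.4, 1.5]
eef_pos: [0.5668, 0.0021, 0.0081]
contact_force: [-1.0, -13.3, 2.6]
```

```bash
python3 -m pendant '{"grip":[255,255,255,255],"linear":[[0,1,4],[0,1,4],[0,2,5],[0,3,6]],"roll":[0,0,0,0]}'| grep -E "pos|contact"
```

```text
eef_pos: [0.5677, 0.0102, 0.0277]
contact_force: [0.8, -7.7, 4.6]
```

```bash
python3 -m pendant '{"grip":[255,255,255,255,255],"linear":[[1,6,8],[1,7,7],[1,9,6],[1,10,5],[1,10,2]],"roll":[0,0,0,0,0]}'| grep -E "pos|contact"
python3 -m pendant '{"grip":[255,255,255,255,255],"linear":[[1,10,0],[1,10,0],[1,10,0],[0,0,0],[0,0,0]],"roll":[0,0,0,0,0]}'| grep -E "time|pos|contact"
```

```text
eef_pos: [0.572, 0.0552, 0.055]
contact_force: [1.1, -1.0, 0.3]
time: 33.78
eef_pos: [0.5746, 0.0847, 0.0546]
contact_force: [-0.8, -0.6, 0.4]
```

```bash
python3 -m pendant '{"grip":[255,255,255,255,255],"linear":[[-5,-45,0],[-33,-20,0],[-33,-19,0],[-33,-19,0],[0,0,-30]],"roll":[0,0,0,0,0]}'| grep -E "pos|contact"
python3 see.py; python3 -c "
from h import *
f=grab_frame('top');h=cv2.cvtColor(f['img'],cv2.COLOR_RGB2HSV)
m=cv2.inRange(h,(100,140,5),(115,255,75));m[:120]=0;m[280:]=0;m[:,:200]=0;m[:,300:]=0
n,l,s,c=cv2.connectedComponentsWithStats(m);print(s[s[:,4]>60])"
```

```text
eef_pos: [0.4699, -0.0197, 0.0261]
contact_force: [0.7, 0.4, 0.2]
TCP tray [-0.0763  0.004 ]
146 [270.5 152. ] [14 15] tray [0.084 0.06 ] warm px 115
174 [268. 177.] [17 17] tray [0.039 0.06 ] warm px 113
123 [321.5 201.5] [14 16] tray [ 0.003 -0.039] warm px 4
3758 [287.5 234. ] [98 49] tray [-0.059  0.015] warm px 0
[[     0      0    640    400 254070]
 [   214    133     33    120   1930]]
```

The cover is open again and the rosettes are unmoved. I'll sweep each one about 15 mm deeper, starting with brown_3.

```bash
python3 -m pendant '{"grip":[255,255,255,255,255],"linear":[[0,0,-10],[0,0,-8],[1,10,0],[1,10,0],[1,10,0]],"roll":[0,0,0,0,0]}'| grep -E "pos|contact"
python3 -m pendant '{"grip":[255,255,255,255],"linear":[[1,10,0],[0,6,0],[0,5,0],[0,0,0]],"roll":[0,0,0,0]}'| grep -E "time|pos|contact"
```

```text
eef_pos: [0.4741, 0.0127, 0.007]
contact_force: [-0.7, 0.1, 0.2]
time: 35.62
eef_pos: [0.4746, 0.0329, 0.0067]
contact_force: [-0.7, 0.3, -0.4]
```

```bash
python3 -m pendant '{"grip":[255,255,255,255,255],"linear":[[0,-10,35],[36,-18,0],[36,-17,0],[36,-17,0],[0,0,-20]],"roll":[0,0,0,0,0]}'| grep -E "pos|contact"
python3 see.py
python3 -m pendant '{"grip":[255,255,255,255,255],"linear":[[0,0,-10],[0,0,-5],[1,10,0],[1,10,0],[1,10,0]],"roll":[0,0,0,0,0]}'| grep -E "pos|contact"
python3 -m pendant '{"grip":[255,255,255,255],"linear":[[1,10,0],[0,6,0],[0,5,0],[0,0,0]],"roll":[0,0,0,0]}'| grep -E "time|pos|contact"
```

```text
eef_pos: [0.5871, -0.0311, 0.0228]
contact_force: [0.1, 0.1, 0.5]
TCP tray [0.0391 0.0039]
8240 [291.5 201.5] [106 116] tray [-0.002  0.014] warm px 42
eef_pos: [0.586, 0.0017, 0.0072]
contact_force: [-0.2, -0.2, 0.5]
time: 37.42
eef_pos: [0.5867, 0.0219, 0.0067]
contact_force: [-0.1, 0.4, -0.3]
```

```bash
python3 -m pendant '{"grip":[255,255,255,255,255],"linear":[[0,-10,35],[13,-15,0],[13,-15,0],[13,-15,-20],[0,0,-15]],"roll":[0,0,0,0,0]}'| grep -E "pos|contact"
python3 -m pendant '{"grip":[255,255,255,255,255],"linear":[[0,0,0],[1,10,0],[1,10,0],[1,10,0],[1,10,0]],"roll":[0,0,0,0,0]}'| grep -E "pos|contact"
python3 -m pendant '{"grip":[255,255,255],"linear":[[0,6,0],[0,5,0],[0,0,0]],"roll":[0,0,0]}'| grep -E "time|pos|contact"
```

```text
eef_pos: [0.626, -0.0348, 0.0047]
contact_force: [-0.7, 0.4, -0.0]
eef_pos: [0.6298, 0.0078, 0.0071]
contact_force: [0.4, 0.0, -0.0]
time: 39.05
eef_pos: [0.6296, 0.018, 0.0067]
contact_force: [-0.5, -0.6, -0.1]
```

```bash
python3 -m pendant '{"grip":[255,255,255,255,255],"linear":[[0,0,50],[-10,0,43],[-20,42,0],[-20,42,0],[-20,42,0]],"roll":[0,0,0,0,0]}'| grep -E "pos|contact"
python3 -m pendant '{"grip":[255],"linear":[[0,0,0]],"roll":[0]}'| grep -E "time|pos"
python3 see.py
```

```text
eef_pos: [0.559, 0.1444, 0.0998]
contact_force: [0.4, -0.9, 0.3]
time: 39.8
eef_pos: [0.5582, 0.1457, 0.0997]
TCP tray [-0.0008  0.1755]
163 [266. 152.] [17 15] tray [0.084 0.068] warm px 115
174 [268. 177.] [17 17] tray [0.039 0.06 ] warm px 113
112 [321.  201.5] [13 16] tray [ 0.003 -0.038] warm px 2
122 [296.5 223. ] [16 15] tray [-0.038  0.001] warm px 4
186 [256.5 241. ] [18 17] tray [-0.077  0.07 ] warm px 117
```

brown_1 and brown_3, which had been leaning, now lie deeper and flat (tray y≈0.068 and 0.070). brown_2 is flat at 0.060 and the black ones are unmoved. Closing the cover again.

```bash
python3 -m pendant '{"grip":[255,255,255,255],"linear":[[0,0,-30],[0,0,-20],[0,0,-11],[-1,-10,0]],"roll":[0,0,0,0]}'| grep -E "pos|contact"
python3 -m pendant '{"grip":[255,255,255,255,255],"linear":[[-1,-10,0],[-1,-10,0],[-1,-10,0],[-1,-10,0],[-1,-10,0]],"roll":[0,0,0,0,0]}'| grep -E "time|pos|contact"
python3 -m pendant '{"grip":[255,255,255,255,255],"linear":[[-1,-10,0],[-1,-10,0],[-1,-10,-3],[-1,-8,-5],[-1,-7,-6]],"roll":[0,0,0,0,0]}'| grep -E "time|pos|contact"
python3 -m pendant '{"grip":[255,255,255,255,255],"linear":[[0,-4,-6],[0,-3,-6],[0,0,-4],[0,0,-2],[0,0,0]],"roll":[0,0,0,0,0]}'| grep -E "time|pos|contact"
```

```text
eef_pos: [0.5587, 0.1329, 0.038]
contact_force: [-0.8, -0.2, 0.1]
time: 40.98
eef_pos: [0.5537, 0.083, 0.0388]
contact_force: [-0.4, 0.7, -0.8]
time: 41.6
eef_pos: [0.5486, 0.0381, 0.0243]
contact_force: [-0.5, 0.4, 0.4]
time: 42.22
eef_pos: [0.5487, 0.0319, 0.0066]
contact_force: [0.3, -0.6, -0.4]
```

```bash
python3 -m pendant '{"grip":[255,255],"linear":[[0,0,-1],[0,0,0]],"roll":[0,0]}'| grep -E "pos|contact"
python3 -m pendant '{"grip":[255,255],"linear":[[0,0,-1],[0,0,0]],"roll":[0,0]}'| grep -E "pos|contact"
```

```text
eef_pos: [0.5489, 0.0318, 0.0061]
contact_force: [-1.0, -0.2, 3.0]
eef_pos: [0.549, 0.0319, 0.006]
contact_force: [-2.1, 0.9, 8.9]
```

```bash
python3 -m pendant '{"grip":[255,255],"linear":[[0,0,-1],[0,0,0]],"roll":[0,0]}'| grep -E "time|pos|contact"
```

```text
time: 42.98
eef_pos: [0.5491, 0.0319, 0.006]
contact_force: [-3.8, 0.8, 15.5]
```

It stops at 0.006 reported, which is exactly the shut height (tips at 0.041). I'll lift straight off, clear out and verify.

```bash
python3 -m pendant '{"grip":[255,255,255,255,255],"linear":[[0,0,40],[0,0,50],[-5,-50,30],[-10,-60,0],[-10,-60,0]],"roll":[0,0,0,0,0]}'| grep -E "time|pos|contact"
python3 -m pendant '{"grip":[255,255,255,255,255],"linear":[[-20,-60,0],[-20,-60,0],[-20,-60,0],[-20,-50,0],[0,0,0]],"roll":[0,0,0,0,0]}'| grep -E "time|pos|contact"
python3 see.py
python3 - <<'E'
from h import *
g=grab_frame('scene');b=cv2.cvtColor(g['img'],cv2.COLOR_RGB2GRAY).astype(np.float32)
o=np.array([.5432,-.0304]);y=-.0963
E=np.array([[np.cos(y),np.sin(y)],[-np.sin(y),np.cos(y)]])
p=lambda *q:proj(g,[*(o+E.T@np.array(q[:2])),q[2]])
for sgn in(-1,1):
  for r in(.005,.02,.035,.05):
    s=np.arange(-.02,.0201,.0005)
    q=np.array([p(sgn*(.102+d),.1045-r,.041) for d in s],np.float32)
    v=cv2.GaussianBlur(cv2.remap(b,q[:,0].copy(),q[:,1].copy(),1),(1,5),0).ravel()
    print(sgn,r,(s[np.argmax(np.gradient(v))]*1000).round(1))
f=grab_frame("top");t0=cv2.imread("pics/top0.png")[:,:,::-1]
d=cv2.absdiff(f["img"],t0).max(2)
for n,(u,v) in dict(jar=(345,117),cap=(300,118),reel=(393,191),card=(295,295),yellow=(358,307)).items():
    print(n,(d[v-22:v+22,u-22:u+22]>40).sum())
E
```

```text
time: 43.6
eef_pos: [0.5237, -0.1398, 0.1243]
contact_force: [0.9, -1.0, 0.4]
time: 44.22
eef_pos: [0.4429, -0.3694, 0.1234]
contact_force: [0.6, 0.1, -0.2]
TCP tray [-0.0668 -0.345 ]
115 [321.  201.5] [13 16] tray [ 0.003 -0.038] warm px 6
113 [296. 223.] [15 15] tray [-0.039  0.002] warm px 2
-1 0.005 0.0
-1 0.02 2.0
-1 0.035 1.5
-1 0.05 2.0
1 0.005 0.0
1 0.02 -2.0
1 0.035 -1.0
1 0.05 1.0
jar 0
cap 0
reel 0
card 0
yellow 0
```

The cover is flat at both ends, the black rosettes stand where they began, and the bystanders are unchanged.

```bash
python3 -c "
from station import *
print(sign_off())"
```

```text
the job is handed in; nothing more can be done
None
```

All three brown rosettes are in the trough with the cover shut, both black ones are still on the plate, the jar, lid, reel and card are unmoved, and the job was handed in at about 44 s with the arm clear; the first closing jammed on leaning rosettes, so I reopened the cover, pushed them deeper and shut it again.

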